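Lay out metal finds for the record photograph

ROBOT

A 6-joint arm with a two-finger parallel gripper is mounted at the origin on the work surface. World frame = base frame: x ahead of the robot, y to its left, z up, the work surface at z = 0. Lengths are in m, angles in rad, forces in N, time in s.
With the tool pointing down it reaches from about 0.35 to 0.775 m from the base axis. Payload 5.5 kg.
Tool frame: the origin (TCP) lies at the very end of the fingers, on their centre line; the grasp point (between the pads) lies 19 mm behind it; x points along the fingers, y is the direction in which the jaws open and shut, and the axes are right-handed (so a half turn about x gives the same grasp; the last joint's range is limited). The gripper opens to 85 mm and grips with 20 to 120 N. Pads are 22 mm wide; open, the fingers measure 114 mm over their backs; the gripper's body (76 mm by 85 mm) begins 54 mm behind the grasp point. The pads swing forward as they close: fully open they stand 13 mm farther back than shut.
Start: joints at [-1.479, 0.313, 0.046, 1.304, 0, 1.431], TCP at [0.132, -0.56, 0.231] pointing down, gripper open.
Joint ranges: [-2.76, 2.76], [-0.86, 1.69], [-1.03, 1.26], [-2.2, 2.34], [-1.47, 1.5], [-3.14, 3.14]. Speed limits (rad/s): [2.57, 2.57, 3.14, 3.14, 3.14, 3.14].

INTERFACE

Orientations are given as a unit quaternion [w, x, y, z].
In Python, from workcell import env gives the robot as it stands.
- The arm moves only by the tool drive_tool, never from a script. Its argument "plan" is a list that holds one entry, the list of rows, each a list of 7 numbers: the shift along the tool's x, y, z in cm, then the turn, a rotation vector about the tool's x, y, z in degrees, then the opening, from 0 (shut) to 1 (fully open). In form: [[[tx, ty, tz, wx, wy, wz, fingers], ...]]. A call has exactly 5 rows; each row shifts and turns the commanded pose from where the row before left it, along the tool's axes as they then stand; what a row does not reach is not made up. A row lasts 1/12 s, in which the tool goes at most 41.7 mm and 7.16 degrees, less where a joint would pass 70% of its speed; a pose out of reach is approached as far as the arm can. A call with a gripper value outside its range is refused whole. The fingers move at their own pace and stop on an object; "squeeze" is the grip in N (left out, the last holds). Time passes only in rows, so rows that do not move let the fingers close, or fill a call up. It gives the time, the measured TCP pose, the force and the opening at its end, in the units of the state.
- env.get_state(): the state, without advancing time (a new reading comes with each control period).
- env.read_camera(name): name is "scene" or "top"; returns the picture (420x560x3 uint8, red, green, blue); there is no depth.
- env.camera_model(name): a dict with "camera_matrix" (3x3 intrinsics, pixels), "camera_from_world" (4x4, takes a point from world to camera coordinates). Camera axes: x right, y down, z forward; pixel columns grow to the right and rows downward; lengths in m; the calibration is good to about 2 mm. A picture is of the moment at which its call begins. camera_model takes no time and is no camera call.
- env.hand_in(): hands the job in, once; it reports no verdict.
The state is a dict: "clock": time; "joint_pos": joint angles; "qvel": joint speeds; "tau": joint torques, N m; "tcp_pos": TCP position; "orientation": TCP orientation; "wrist_force": force on the tool from outside, world axes, zero at the start; "ft_torque": the same for the moment, N m; "finger_gap": finger opening in m.
Only numpy, scipy, OpenCV 4.12 (cv2) and the standard library are available. Lean on these libraries where they do the work, as an engineer would, in place of code of your own. Each camera call takes 0.05 s, during which the arm holds its last target.

TASK

Lay out the four dark metal finds, all right side up, for the record photograph: the flat ring goes on the sheet midway between the grey foam block and the white tray, with the knobbed boss standing centred on top of the ring, and the square mount goes centred on top of the foam block. The long strap-end lies flat beyond the photo scale as seen from the robot, parallel to it, centred along its length and with a clear gap of about 20 mm between the two. Leave the jar, the loupe and the brush where they are.

Things in the scene. Friction and masses are not known exactly. Their poses are not given: they have to be found in the camera images.
- ring_mid (a point): Flat thick ring of dark bronze, 50 mm outer diameter, 28 mm hole, 14 mm high, loose, starts lying on the table (z = 0). The point is its centre, 7 mm above its underside; z is the ring's axis, up at the start.
- boss_mid (a point): Knobbed round boss of dark bronze, loose, starts upright: flat round foot 44 mm in diameter, 4 mm thick at the edge, curving up into an almost straight knob 20 mm in diameter at 15 mm height, 18 mm in diameter at its flat top; 34 mm high in all. Pick it by the knob. The point is on its axis half-way up, 17 mm above its underside; z is the axis, pointing up through the knob.
- strap_end_mid (a point): Long flat strap-end of dark bronze, 80 mm long, 24 mm wide, 12 mm thick, one end square and the other rounded, with two thin gilt lines along its top; loose, starts lying flat. The point is its centre, 6 mm above its underside; x is along its length towards the rounded end (either direction is right in the layout), y across its width, z up.
- mount_mid (a point): Square mount of dark bronze, 34 x 34 mm, 12 mm thick, with a small gilt square and four gilt rivets on top; loose, starts lying flat. The point is its centre, 6 mm above its underside; x and y are square to its sides, z up. It may lie on the block at any yaw.
- foam_block: Grey foam block, firm and fixed, 60 x 60 mm, 25 mm high, on the table. Origin at the centre of its underside (its top is at z = 0.025); x and y are square to its sides. The tray always stands in line with it along its y axis (on the +y or on the -y side), centres 220 mm apart.
- tray: White open-topped plastic tray, empty, fixed, 70 x 70 mm, 30 mm high, walls 3 mm. Origin at the centre of its underside; axes parallel to the block's.
- photo_scale: Photo scale: thin flat grey bar with black and white chequers on top, 120 mm long, 24 mm wide, 3 mm thick, fixed to the table. Origin at the centre of its underside; y is along its length, x across it, pointing away from the robot, to the side where the strap-end belongs.
- jar: Bystander: small amber glass jar with white cap, 52 mm in diameter, 48 mm high, upright near the work. Origin at the centre of its underside. Leave it alone.
- loupe: Bystander: black round eye loupe, 44 mm in diameter, 40 mm high, upright near the work. Origin at the centre of its underside. Leave it alone.
- brush: Bystander: brush, 170 mm long, lying on the table at the left. Origin near its middle, x along it. Leave it alone.

How it is judged:
At the end, for the whole second after the job is handed in: Ring flat, within 15 mm of the block-tray line and 123 mm of both centres; boss on ring, axes within 10 mm; mount on block within 12 mm of centre; strap-end beyond the scale, centre lines 30-60 mm apart, 13 mm lengthwise, 0.17 rad of parallel; all right side up, at rest (horizontal distance between ring_mid and foam_block below 0.123 m and horizontal distance between ring_mid and tray below 0.123 m and x of ring_mid in the frame of foam_block between -0.015 and 0.015 m and height (world z) of ring_mid below 0.011 m and horizontal distance between boss_mid and ring_mid below 0.01 m and height (world z) of boss_mid between 0.027 and 0.035 m and horizontal distance between mount_mid and foam_block below 0.012 m and height (world z) of mount_mid between 0.027 and 0.035 m and x of strap_end_mid in the frame of photo_scale between 0.03 and 0.06 m and y of strap_end_mid in the frame of photo_scale between -0.013 and 0.013 m and angle between the x axis of strap_end_mid and the y axis of photo_scale, either way round below 0.17 rad and height (world z) of strap_end_mid below 0.01 m and angle between each of ring_mid, boss_mid, strap_end_mid, mount_mid's own z axis and vertical below 0.15 rad and linear speed of each of ring, boss, strap_end, mount below 0.02 m/s and angular speed of each of ring, boss, strap_end, mount below 0.2 rad/s); the robot touches nothing.
It fails at once if the jar was moved by more than 20 mm (distance of jar from where it was at the start of the episode above 0.02 m).
It fails at once if the loupe was moved by more than 20 mm (distance of loupe from where it was at the start of the episode above 0.02 m).
It fails at once if the brush was moved by more than 20 mm (distance of brush from where it was at the start of the episode above 0.02 m).
It also fails if it takes over 99 s, if anything falls off the work surface, if the arm or the gripper's body presses on something with over 40 N, if the wrist force passes 120 N, or if a joint passes its speed limit or range.

## Working session

There is one attempt and no reset: what is moved stays moved. The work goes in short steps, Python scripts to look and compute and a tool call to move; the robot and the scene stay as the last step left them, time stands still between calls to the robot, and variables do not carry over. Pictures are saved under pics/ and viewed, and the job is handed in when it is done.

Besides the shell and the picture viewer there is one more tool, called after ">>>" as name(argument=value, ...) on one line, values as JSON. drive_tool: Moves the arm, as the interface text tells. Its arguments: {"type":"object","properties":{"plan":{"type":"array","items":{"type":"array","items":{"type":"array","items":{"type":"number"}}}},"squeeze":{"type":"number"}},"required":["plan"]}

```bash
mkdir -p pics; ls; python3 - <<'E'
from workcell import env
import cv2
for n in ("scene","top"):
    im=env.read_camera(n); cv2.imwrite(f"pics/{n}0.png",im[:,:,::-1])
    m=env.camera_model(n); print(m["camera_matrix"]); print(m["camera_from_world"].round(4) if hasattr(m["camera_from_world"],'round') else m)
print(env.get_state())
E
```

```text
pics
[[524.54795271   0.         271.86494198]
 [  0.         524.54795271 208.90585245]
 [  0.           0.           1.        ]]
[[ 0.8871  0.4613 -0.0153 -0.5375]
 [ 0.2985 -0.5987 -0.7433 -0.0897]
 [-0.352   0.6549 -0.6688  1.5944]
 [ 0.      0.      0.      1.    ]]
[[433.38995277   0.         283.70549058]
 [  0.         433.38995277 212.23265062]
 [  0.           0.           1.        ]]
[[-0.0238 -0.9994  0.0239  0.0723]
 [-0.9913  0.0205 -0.1297  0.5441]
 [ 0.1291 -0.0268 -0.9913  0.9527]
 [ 0.      0.      0.      1.    ]]
{'clock': 0.1, 'joint_pos': array([-1.47860499e+00,  3.13900493e-01,  4.51065525e-02,  1.30364297e+00,
       -1.75432212e-05,  1.43123386e+00]), 'qvel': array([-4.78012885e-05, -1.23368684e-03,  2.79974551e-03, -4.84503295e-04,
        4.06776346e-04, -2.30984205e-04]), 'tau': array([ 2.65185976e-03, -4.81727350e+01,  2.99243098e+01,  1.27293082e-02,
       -1.00853115e-04,  4.35782823e-06]), 'tcp_pos': array([ 0.13203174, -0.55915569,  0.2305179 ]), 'orientation': array([ 0.08117406,  0.70237207,  0.08233409, -0.70235699]), 'wrist_force': array([0.25481671, 0.67496662, 0.31616254]), 'ft_torque': array([ 0.02342895,  0.0431153 , -0.00885267]), 'finger_gap': 0.08580089231018853}
```

View pics/top0.png

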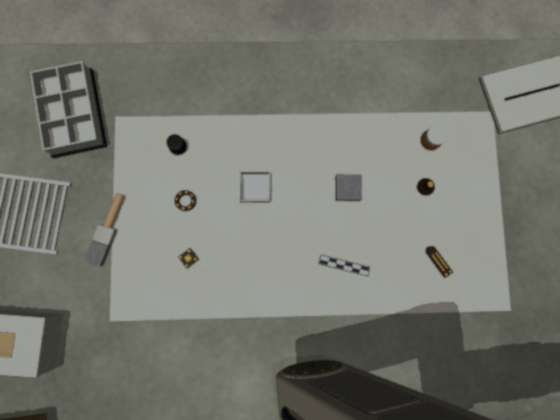

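View pics/scene0.png

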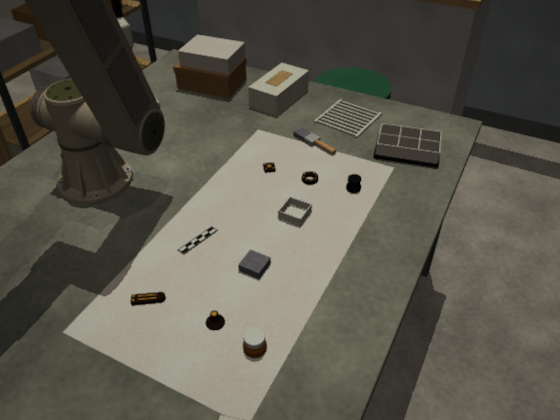

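The top view shows the ring (185,201), mount (189,258), boss (426,186), strap-end (440,262), tray (256,187), block (348,187), scale (344,266), jar (431,139), loupe (177,145). I'll enlarge these.

```bash
python3 - <<'E'
import cv2,numpy as np
im=cv2.imread("pics/top0.png")
def crop(c,r,h=24,s=8):
    p=im[r-h:r+h,c-h:c+h]; p=cv2.resize(p,None,fx=s,fy=s,interpolation=cv2.INTER_CUBIC)
    p=cv2.convertScaleAbs(p,alpha=1.3,beta=10)
    for k in range(0,2*h,8):
        cv2.putText(p,str(c-h+k),(k*s,10),0,.35,(0,0,255),1);cv2.putText(p,str(r-h+k),(0,k*s+10),0,.35,(255,0,0),1)
        cv2.line(p,(k*s,0),(k*s,2*h*s),(0,160,0),1);cv2.line(p,(0,k*s),(2*h*s,k*s),(0,160,0),1)
    return p
def grid(l,f):
    t=[crop(*x,h=20,s=6) if 0 else cv2.resize(crop(*x,h=24,s=8),(266,266),interpolation=cv2.INTER_AREA) for x in l]
    cv2.imwrite(f,np.vstack([np.hstack(t[:3]),np.hstack(t[3:])]))
cv2.imwrite("pics/a.png",np.hstack([crop(440,262),crop(344,266,)]))
cv2.imwrite("pics/b.png",np.hstack([crop(185,201),crop(189,258)]))
cv2.imwrite("pics/c.png",np.hstack([crop(348,187),crop(256,187)]))
cv2.imwrite("pics/d.png",np.hstack([crop(426,186),crop(431,139)]))
E
```

```text
(no output)
```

View pics/a.png

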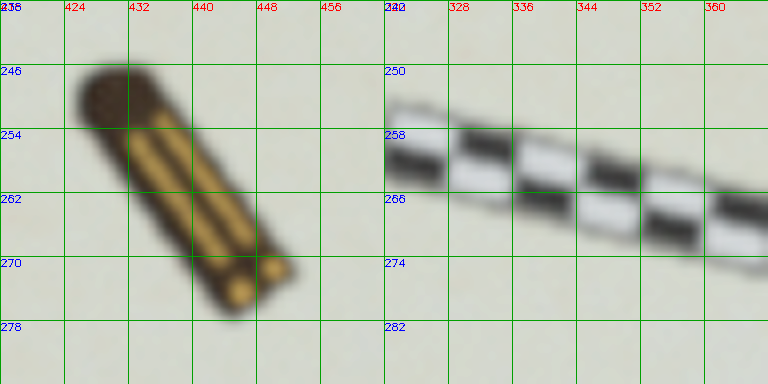

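View pics/b.png

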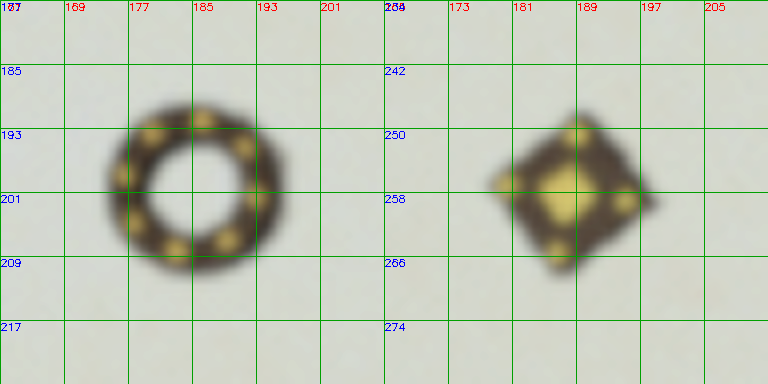

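View pics/c.png

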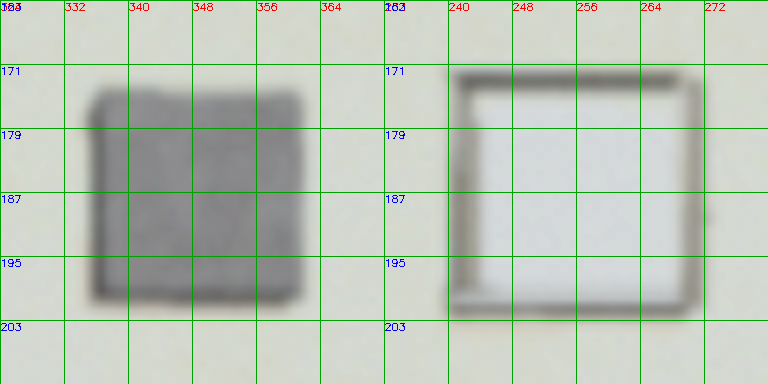

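View pics/d.png

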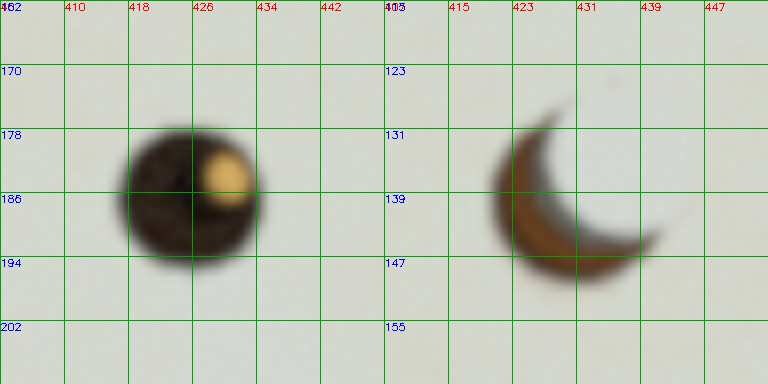

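```bash
cat > h.py <<'E'
import numpy as np,cv2
from scipy.spatial.transform import Rotation as R
from workcell import env
def px2w(name,uv,z):
    m=env.camera_model(name);K=np.array(m["camera_matrix"]);T=np.array(m["camera_from_world"])
    uv=np.atleast_2d(np.array(uv,float))
    d=(np.linalg.inv(K)@np.c_[uv,np.ones(len(uv))].T).T@T[:3,:3]
    o=-T[:3,:3].T@T[:3,3]
    return o+d*((z-o[2])/d[:,2])[:,None]
def w2px(name,P):
    m=env.camera_model(name);K=np.array(m["camera_matrix"]);T=np.array(m["camera_from_world"])
    p=np.atleast_2d(P)@T[:3,:3].T+T[:3,3]; p=p@K.T
    return p[:,:2]/p[:,2:]
def st():
    s=env.get_state();w,x,y,z=s["orientation"]
    M=R.from_quat([x,y,z,w]).as_matrix()
    print("t",round(s["clock"],2),"tcp",s["tcp_pos"].round(4),"x",M[:,0].round(3),"y",M[:,1].round(3),"j",s["joint_pos"].round(2),"gap",round(s["finger_gap"],4),"F",s["wrist_force"].round(1))
    return s["tcp_pos"],M
E
cat > m.py <<'E'
from h import *
im=cv2.imread("pics/top0.png")
def mask(c,r,h,f):
    S=8
    p=cv2.resize(im[r-h:r+h,c-h:c+h],None,fx=S,fy=S,interpolation=cv2.INTER_CUBIC).astype(int)
    m=f(p).astype(np.uint8)
    cs,_=cv2.findContours(m,cv2.RETR_EXTERNAL,cv2.CHAIN_APPROX_NONE)
    k=max(cs,key=cv2.contourArea)[:,0,:].astype(float)
    return (k+.5)/S-.5+[c-h,r-h]
f=lambda p:(p.min(2)<130)
def rect(k,z):
    w=px2w("top",k,z)[:,:2]
    (c,s,a)=cv2.minAreaRect((w*1000).astype(np.float32)); return w,c,s,a
for n,c,r,h,z in [("ring",185,201,20,.007),("mount",189,258,20,.006),("strap",440,262,24,.006),("block",348,187,22,.0125),("boss",426,186,16,.003)]:
    w,cc,s,a=rect(mask(c,r,h,f if n!="block" else (lambda p:p.min(2)<170)),z)
    print(n,np.round(cc,1),np.round(s,1),round(a,1),"mean",(w.mean(0)*1000).round(1), "circ",[np.round(v,1) for v in cv2.minEnclosingCircle((w*1000).astype(np.float32))])
# tray inner floor, outer base/top
g=lambda p:(p.min(2)<185)
w,cc,s,a=rect(mask(256,187,22,g),.03);print("tray z30",cc,s,a)
w,cc,s,a=rect(mask(344,266,35,lambda p:p.min(2)<165),.003);print("scale",cc,s,a)
print("knob",px2w("top",[430.1,183.9],.034))
print("jar cap?",px2w("top",[[430,140],[434,136]],[.0,])); print("loupe",px2w("top",[177,145],.02),"brush",px2w("top",[[120,196],[96,264]],.005))
print("cam", px2w("top",[283,212],0))
E
python3 m.py
python3 -c "
from h import *
st()"
```

```text
ring [582.1 289.4] [53.4 54.1] 0.1 mean [582.1 289.4] circ [array([582.7, 289. ]), np.float64(27.9)]
mount [448.4 281.4] [39.2 40.1] 37.3 mean [448.2 281.8] circ [array([448.2, 281.6]), np.float64(25.3)]
strap [ 428.2 -297.5] [85.3 31. ] 33.4 mean [ 427.3 -298. ] circ [array([ 429.2, -299.3]), np.float64(43.1)]
block [606.9 -92.6] [104.5 106.9] 87.9 mean [606.7 -92.2] circ [array([606.9, -92.6]), np.float64(74.7)]
boss [ 604.7 -280.2] [47.1 45.8] 88.9 mean [ 605.  -280.5] circ [array([ 605.3, -280.3]), np.float64(24.0)]
tray z30 (607.51025390625, 123.72528076171875) (101.5878677368164, 102.8288345336914) 88.9714126586914
scale (423.0579528808594, -77.5435562133789) (165.46820068359375, 161.3734588623047) 88.54141235351562
knob [[ 0.6048332  -0.28072924  0.034     ]]
jar cap? [[ 0.71977178 -0.30061781  0.        ]
 [ 0.72964116 -0.31112294  0.        ]]
loupe [[0.71160489 0.30637543 0.02      ]] brush [[0.59553745 0.44114117 0.005     ]
 [0.43887663 0.49163377 0.005     ]]
cam [[0.55063332 0.06095704 0.        ]]
t 0.1 tcp [ 0.132  -0.5592  0.2305] x [-0.     0.002 -1.   ] y [ 0.23  -0.973 -0.002] j [-1.48  0.31  0.05  1.3  -0.    1.43] gap 0.0858 F [0.3 0.7 0.3]
```

```bash
cat > o.py <<'E'
from h import *
import sys
def box(c,a,L,W,z0,z1):
    R2=np.array([[np.cos(a),-np.sin(a)],[np.sin(a),np.cos(a)]])
    q=np.array([[1,1],[1,-1],[-1,-1],[-1,1]])*[L/2,W/2]@R2.T+c
    return [np.c_[q,np.full(4,z)] for z in (z0,z1)]
def draw(imf,cam,items,c,r,h,s,out):
    im=cv2.imread(imf);p=cv2.resize(im[r-h:r+h,c-h:c+h],None,fx=s,fy=s,interpolation=cv2.INTER_CUBIC)
    for it in items:
        for k,P in enumerate(it):
            uv=(w2px(cam,P)+.5-[c-h,r-h])*s-.5
            cv2.polylines(p,[np.round(uv).astype(np.int32)],True,[(255,0,0),(0,0,255)][k],1)
    cv2.imwrite(out,p)
E
python3 - <<'E'
from o import *
print(px2w("top",[348.9,186.4],.025),px2w("top",[256.1,186.7],.02),px2w("top",[[319,259.5],[369.5,270.5]],.003))
E
```

```text
[[ 0.60426434 -0.09317098  0.025     ]] [[0.6086518  0.12264713 0.02      ]] [[ 0.4372598  -0.01997539  0.003     ]
 [ 0.40914655 -0.13658299  0.003     ]]
```

```bash
python3 - <<'E'
from o import *
B=box([.6043,-.0945],-.02,.06,.06,0,.025);T=box([.6087,.1235],-.02,.07,.07,0,.03)
S=box([.4232,-.0783],-.237,.024,.12,0,.003)
M=box([.4482,.2816],np.radians(37.3),.034,.034,0,.012);E=box([.428,-.298],np.radians(33.4),.08,.024,0,.012)
its=[B,T,S,M,E]
t=[]
for i,(c,r) in enumerate([(348,187),(256,187),(344,266),(189,258),(440,262)]):
    draw("pics/top0.png","top",its,c,r,30,6,"/tmp/x.png");t.append(cv2.resize(cv2.imread("/tmp/x.png"),(266,266),interpolation=cv2.INTER_AREA) if 0 else cv2.imread("/tmp/x.png")[50:310,50:310] if i!=2 else cv2.resize(cv2.imread("/tmp/x.png"),(260,260)))
t.append(t[0]*0)
cv2.imwrite("pics/e.png",np.vstack([np.hstack(t[:3]),np.hstack(t[3:])]))
E
```

```text
(no output)
```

View pics/e.png

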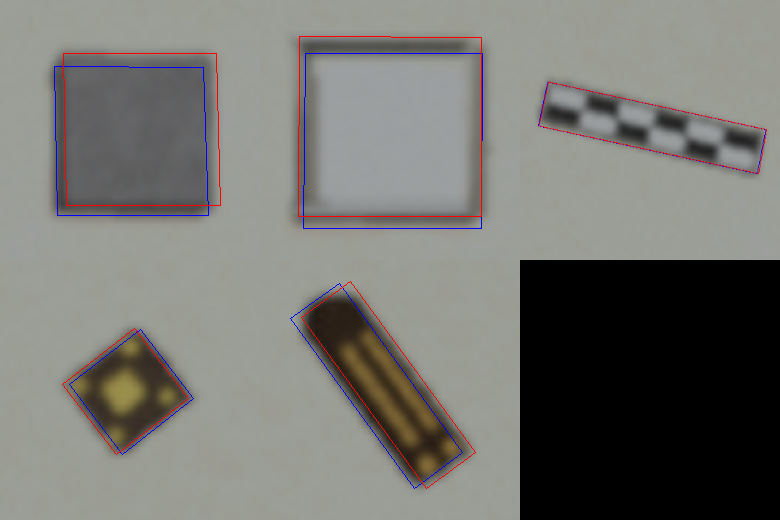

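Measured so far: block (604,-94), tray (609,124), scale (423,-78) yaw -0.237 and strap axis at 33.4°. The wireframes match the picture. I'll write a planner helper that prints rows in tool axes.

```bash
cat > g.py <<'E'
from h import *
import sys
# usage g.py x y z(mm) yawdeg rows
def main():
    x,y,z,yaw=map(float,sys.argv[1:5]);n=int(sys.argv[5])
    p,M=st(); cur=np.degrees(np.arctan2(M[1,1],M[0,1])); d=(np.array([x,y,z])/1000-p)*100
    dy=(yaw-cur+90)%180-90 if len(sys.argv)<7 else yaw-cur
    # tilt correction rotvec (tool axes) residual
    print("yaw",round(cur,1),"turn",round(dy,1),"dist cm",np.linalg.norm(d).round(1),"tilt",M[:2,0].round(4))
    A=M.copy()
    for k in range(n):
        s=A.T@d/n; w=-dy/n
        print([*[float(v) for v in s.round(2)],round(w,1)])
        A=A@R.from_rotvec([np.radians(w),0,0]).as_matrix()
main()
E
python3 g.py 428 -298 120 -56.6 15
```

```text
t 0.1 tcp [ 0.132  -0.5592  0.2305] x [-0.     0.002 -1.   ] y [ 0.23  -0.973 -0.002] j [-1.48  0.31  0.05  1.3  -0.    1.43] gap 0.0858 F [0.3 0.7 0.3]
yaw -76.7 turn 20.1 dist cm 41.0 tilt [-0.0002  0.0016]
[0.74, -1.24, -2.32, np.float64(-1.3)]
[0.74, -1.19, -2.35, np.float64(-1.3)]
[0.74, -1.13, -2.38, np.float64(-1.3)]
[0.74, -1.07, -2.4, np.float64(-1.3)]
[0.74, -1.02, -2.43, np.float64(-1.3)]
[0.74, -0.96, -2.45, np.float64(-1.3)]
[0.74, -0.9, -2.47, np.float64(-1.3)]
[0.74, -0.84, -2.49, np.float64(-1.3)]
[0.74, -0.79, -2.51, np.float64(-1.3)]
[0.74, -0.73, -2.53, np.float64(-1.3)]
[0.74, -0.67, -2.54, np.float64(-1.3)]
[0.74, -0.61, -2.56, np.float64(-1.3)]
[0.74, -0.55, -2.57, np.float64(-1.3)]
[0.74, -0.49, -2.59, np.float64(-1.3)]
[0.74, -0.43, -2.6, np.float64(-1.3)]
```

>>> drive_tool(plan=[[[0.7,-1.2,-2.3,-1.3,0,0,0.6],[0.7,-1.2,-2.4,-1.3,0,0,0.6],[0.7,-1.1,-2.4,-1.3,0,0,0.6],[0.7,-1.1,-2.4,-1.3,0,0,0.6],[0.7,-1.0,-2.4,-1.3,0,0,0.6]]], squeeze=40)

```text
clock: 0.52
tcp_pos: [0.2319, -0.4719, 0.1955]
orientation: [-0.121, -0.697, -0.122, 0.697]
wrist_force: [0.7, 0.3, -0.1]
finger_gap: 0.0512
```

>>> drive_tool(plan=[[[0.7,-1.0,-2.5,-1.3,0,0,0.6],[0.7,-0.9,-2.5,-1.3,0,0,0.6],[0.7,-0.8,-2.5,-1.3,0,0,0.6],[0.7,-0.8,-2.5,-1.3,0,0,0.6],[0.7,-0.7,-2.5,-1.3,0,0,0.6]]])

```text
clock: 0.93
tcp_pos: [0.3316, -0.3855, 0.1606]
orientation: [-0.161, -0.688, -0.161, 0.689]
wrist_force: [-0.3, 0.1, 0.4]
finger_gap: 0.0514
```

```bash
python3 g.py 428 -298 60 -56.6 5
```

```text
t 0.93 tcp [ 0.3316 -0.3855  0.1606] x [-0.     0.001 -1.   ] y [ 0.444 -0.896 -0.001] j [-1.02  0.22 -0.26  1.1  -0.    1.66] gap 0.0514 F [-0.3  0.1  0.4]
yaw -63.7 turn 7.1 dist cm 16.5 tilt [-0.0004  0.0006]
[2.01, -0.71, -2.5, np.float64(-1.4)]
[2.01, -0.65, -2.52, np.float64(-1.4)]
[2.01, -0.59, -2.54, np.float64(-1.4)]
[2.01, -0.52, -2.55, np.float64(-1.4)]
[2.01, -0.46, -2.56, np.float64(-1.4)]
```

Tracking is precise.

>>> drive_tool(plan=[[[2.0,-0.7,-2.5,-1.4,0,0,0.5],[2.0,-0.6,-2.5,-1.4,0,0,0.5],[2.0,-0.6,-2.5,-1.4,0,0,0.5],[2.0,-0.5,-2.5,-1.4,0,0,0.5],[2.0,-0.5,-2.6,-1.4,0,0,0.5]]])

```text
clock: 1.35
tcp_pos: [0.4275, -0.2991, 0.0602]
orientation: [-0.203, -0.677, -0.203, 0.677]
wrist_force: [-0.1, -0.9, 0.6]
finger_gap: 0.0428
```

```bash
python3 g.py 428 -298 4 -56.6 3
```

```text
t 1.35 tcp [ 0.4275 -0.2991  0.0602] x [-0.  0. -1.] y [ 0.55  -0.835 -0.   ] j [-0.76  0.33 -0.38  0.87 -0.    1.8 ] gap 0.0428 F [-0.1 -0.9  0.6]
yaw -56.7 turn 0.1 dist cm 5.6 tilt [-0.0003  0.0001]
[1.87, -0.02, -0.03, np.float64(-0.0)]
[1.87, -0.02, -0.03, np.float64(-0.0)]
[1.87, -0.02, -0.03, np.float64(-0.0)]
```

>>> drive_tool(plan=[[[1.4,0,-0.1,0,0,0,0.5],[1.4,0,0,0,0,0,0.5],[1.4,0,0,0,0,0,0.5],[1.0,0,0,0,0,0,0.5],[0.4,0,0,0,0,0,0.5]]])

```text
clock: 1.77
tcp_pos: [0.4268, -0.2986, 0.0035]
orientation: [-0.202, -0.677, -0.203, 0.678]
wrist_force: [0.3, 0.7, 0.3]
finger_gap: 0.0428
```

>>> drive_tool(plan=[[[0,0,0,0,0,0,0.1],[0,0,0,0,0,0,0.1],[0,0,0,0,0,0,0.1],[0,0,0,0,0,0,0.1],[0,0,0,0,0,0,0.1]]])

```text
clock: 2.18
tcp_pos: [0.4281, -0.3, 0.0059]
orientation: [0.203, 0.678, 0.202, -0.677]
wrist_force: [0.8, -0.3, -1.7]
finger_gap: 0.0223
```

>>> drive_tool(plan=[[[-0.5,0,0,0,0,0,0.1],[-1,0,0,0,0,0,0.1],[-1,0,0,0,0,0,0.1],[-1,0,0,0,0,0,0.1],[-0.5,0,0,0,0,0,0.1]]])

```text
clock: 2.6
tcp_pos: [0.4288, -0.3004, 0.0476]
orientation: [0.203, 0.678, 0.202, -0.677]
wrist_force: [-0.4, -0.1, -0.8]
finger_gap: 0.0225
```

```bash
python3 g.py 466 -89 60 -13.7 10
python3 - <<'E'
from h import *
for n in ("scene","top"):
    cv2.imwrite(f"pics/{n}1.png",env.read_camera(n)[:,:,::-1])
a=cv2.imread("pics/scene1.png")[220:360,60:260];b=cv2.imread("pics/top1.png")[190:330,330:530]
cv2.imwrite("pics/f.png",np.hstack([cv2.resize(a,None,fx=2,fy=2),cv2.resize(b,None,fx=2,fy=2)]))
E
```

```text
t 2.6 tcp [ 0.4288 -0.3004  0.0476] x [ 0.002 -0.002 -1.   ] y [ 0.549 -0.836  0.003] j [-0.76  0.34 -0.39  0.83 -0.    1.8 ] gap 0.0225 F [-0.4 -0.1 -0.8]
yaw -56.7 turn 43.0 dist cm 21.5 tilt [ 0.0021 -0.0022]
[-0.13, -1.56, -1.47, np.float64(-4.3)]
[-0.13, -1.45, -1.58, np.float64(-4.3)]
[-0.13, -1.33, -1.69, np.float64(-4.3)]
[-0.13, -1.19, -1.78, np.float64(-4.3)]
[-0.13, -1.06, -1.87, np.float64(-4.3)]
[-0.13, -0.91, -1.94, np.float64(-4.3)]
[-0.13, -0.77, -2.01, np.float64(-4.3)]
[-0.13, -0.61, -2.06, np.float64(-4.3)]
[-0.13, -0.46, -2.1, np.float64(-4.3)]
[-0.13, -0.3, -2.13, np.float64(-4.3)]
```

View pics/f.png

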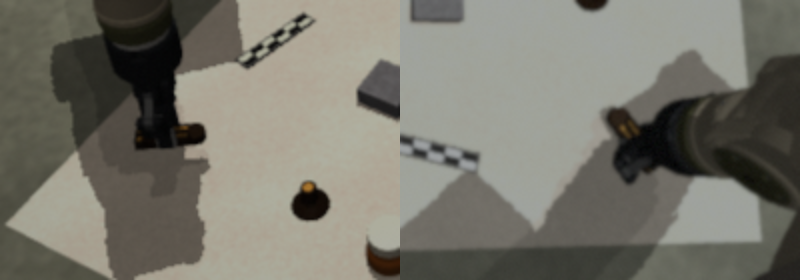

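Strap-end is held and lifted. On to its place.

>>> drive_tool(plan=[[[-0.1,-1.6,-1.5,-4.3,0,0,0.1],[-0.1,-1.4,-1.6,-4.3,0,0,0.1],[-0.1,-1.3,-1.7,-4.3,0,0,0.1],[-0.1,-1.2,-1.8,-4.3,0,0,0.1],[-0.1,-1.1,-1.9,-4.3,0,0,0.1]]])

```text
clock: 3.12
tcp_pos: [0.447, -0.1922, 0.0501]
orientation: [-0.326, -0.627, -0.326, 0.627]
wrist_force: [-0.2, 0.8, -1.6]
finger_gap: 0.0226
```

>>> drive_tool(plan=[[[-0.1,-0.9,-1.9,-4.3,0,0,0.1],[-0.1,-0.8,-2.0,-4.3,0,0,0.1],[-0.1,-0.6,-2.1,-4.3,0,0,0.1],[-0.1,-0.5,-2.1,-4.3,0,0,0.1],[-0.1,-0.3,-2.1,-4.3,0,0,0.1]]])

```text
clock: 3.53
tcp_pos: [0.465, -0.0863, 0.0551]
orientation: [-0.438, -0.555, -0.438, 0.555]
wrist_force: [0.5, 0.2, -1.4]
finger_gap: 0.0227
```

```bash
python3 g.py 466 -89 7 -13.7 5
python3 - <<'E'
from h import *
for n in ("scene","top"):
    cv2.imwrite(f"pics/{n}2.png",env.read_camera(n)[:,:,::-1])
a=cv2.imread("pics/scene2.png")[190:290,150:270];b=cv2.imread("pics/top2.png")[200:300,290:410]
cv2.imwrite("pics/f2.png",np.hstack([cv2.resize(a,None,fx=3,fy=3),cv2.resize(b,None,fx=3,fy=3)]))
E
```

```text
t 3.53 tcp [ 0.465  -0.0863  0.0551] x [-0.  0. -1.] y [ 0.972 -0.234 -0.   ] j [-0.35  0.25 -0.5   0.82 -0.    1.45] gap 0.0227 F [ 0.5  0.2 -1.4]
yaw -13.5 turn -0.2 dist cm 4.8 tilt [-0.0004  0.0001]
[0.96, 0.03, 0.05, np.float64(0.0)]
[0.96, 0.03, 0.05, np.float64(0.0)]
[0.96, 0.03, 0.05, np.float64(0.0)]
[0.96, 0.03, 0.05, np.float64(0.0)]
[0.96, 0.03, 0.05, np.float64(0.0)]
```

View pics/f2.png

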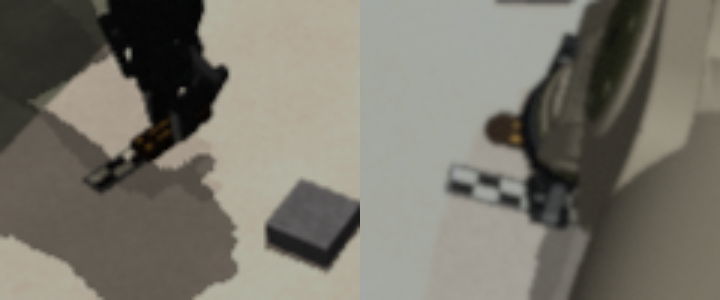

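```bash
python3 - <<'E'
from h import *
print(px2w("top",[331.5,243],.057)[0], np.array([.465,-.0863])+.04*np.array([.234,.972]))
E
```

```text
[ 0.47184996 -0.04321261  0.057     ] [ 0.47436 -0.04742]
```

>>> drive_tool(plan=[[[1.2,0.1,0.1,0,0,0,0.1],[1.2,0,0.1,0,0,0,0.1],[1.1,0,0,0,0,0,0.1],[0.8,0,0,0,0,0,0.1],[0.4,0,0,0,0,0,0.1]]])

```text
clock: 4.05
tcp_pos: [0.4648, -0.0898, 0.0071]
orientation: [-0.436, -0.556, -0.437, 0.557]
wrist_force: [-0.2, -0.1, -1.7]
finger_gap: 0.0227
```

>>> drive_tool(plan=[[[0.1,0,0,0,0,0,0.1],[0.1,0,0,0,0,0,0.1],[0,0,0,0,0,0,0.1],[0,0,0,0,0,0,0.1],[0,0,0,0,0,0,0.1]]])

```text
clock: 4.47
tcp_pos: [0.4661, -0.0899, 0.0068]
orientation: [0.437, 0.556, 0.436, -0.556]
wrist_force: [0.3, 0.1, -1.7]
finger_gap: 0.0227
```

>>> drive_tool(plan=[[[0,0,0,0,0,0,0.4],[0,0,0,0,0,0,0.4],[0,0,0,0,0,0,0.4],[-0.5,0,0,0,0,0,0.45],[-1,0,0,0,0,0,0.45]]])

```text
clock: 4.88
tcp_pos: [0.4648, -0.0893, 0.0209]
orientation: [-0.436, -0.556, -0.437, 0.557]
wrist_force: [-0.3, -0.0, 0.8]
finger_gap: 0.0386
```

>>> drive_tool(plan=[[[-2,0,0,0,0,0,0.5],[-2.5,0,0,0,0,0,0.6],[-2.5,0,0,0,0,0,0.6],[-1.5,0,0,0,0,0,0.6],[-0.5,0,0,0,0,0,0.6]]])

```text
clock: 5.3
tcp_pos: [0.4675, -0.0903, 0.1144]
orientation: [0.438, 0.557, 0.435, -0.555]
wrist_force: [-0.2, -0.3, 0.2]
finger_gap: 0.0512
```

```bash
python3 g.py 448.2 281.7 110 -52.7 15
```

```text
t 5.3 tcp [ 0.4675 -0.0903  0.1144] x [ 0.005 -0.002 -1.   ] y [ 0.971 -0.237  0.005] j [-0.36  0.19 -0.41  0.96 -0.    1.45] gap 0.0512 F [-0.2 -0.3  0.2]
yaw -13.7 turn -39.0 dist cm 37.3 tilt [ 0.0047 -0.0019]
[0.02, -0.71, -2.38, np.float64(2.6)]
[0.02, -0.82, -2.34, np.float64(2.6)]
[0.02, -0.93, -2.3, np.float64(2.6)]
[0.02, -1.03, -2.26, np.float64(2.6)]
[0.02, -1.13, -2.21, np.float64(2.6)]
[0.02, -1.23, -2.16, np.float64(2.6)]
[0.02, -1.33, -2.1, np.float64(2.6)]
[0.02, -1.42, -2.04, np.float64(2.6)]
[0.02, -1.51, -1.97, np.float64(2.6)]
[0.02, -1.6, -1.9, np.float64(2.6)]
[0.02, -1.68, -1.83, np.float64(2.6)]
[0.02, -1.76, -1.75, np.float64(2.6)]
[0.02, -1.84, -1.67, np.float64(2.6)]
[0.02, -1.92, -1.58, np.float64(2.6)]
[0.02, -1.99, -1.49, np.float64(2.6)]
```

```bash
python3 g.py 448.2 281.7 110 37.3 15 a
```

```text
t 5.3 tcp [ 0.4675 -0.0903  0.1144] x [ 0.005 -0.002 -1.   ] y [ 0.971 -0.237  0.005] j [-0.36  0.19 -0.41  0.96 -0.    1.45] gap 0.0512 F [-0.2 -0.3  0.2]
yaw -13.7 turn 51.0 dist cm 37.3 tilt [ 0.0047 -0.0019]
[0.02, -0.71, -2.38, np.float64(-3.4)]
[0.02, -0.57, -2.42, np.float64(-3.4)]
[0.02, -0.43, -2.45, np.float64(-3.4)]
[0.02, -0.28, -2.47, np.float64(-3.4)]
[0.02, -0.13, -2.48, np.float64(-3.4)]
[0.02, 0.01, -2.48, np.float64(-3.4)]
[0.02, 0.16, -2.48, np.float64(-3.4)]
[0.02, 0.31, -2.46, np.float64(-3.4)]
[0.02, 0.45, -2.44, np.float64(-3.4)]
[0.02, 0.6, -2.41, np.float64(-3.4)]
[0.02, 0.74, -2.37, np.float64(-3.4)]
[0.02, 0.88, -2.32, np.float64(-3.4)]
[0.02, 1.02, -2.27, np.float64(-3.4)]
[0.02, 1.15, -2.2, np.float64(-3.4)]
[0.02, 1.28, -2.13, np.float64(-3.4)]
```

>>> drive_tool(plan=[[[0,-0.7,-2.4,-3.4,0,0,0.6],[0,-0.6,-2.4,-3.4,0,0,0.6],[0,-0.4,-2.5,-3.4,0,0,0.6],[0,-0.3,-2.5,-3.4,0,0,0.6],[0,-0.1,-2.5,-3.4,0,0,0.6]]])

```text
clock: 5.72
tcp_pos: [0.4588, 0.0365, 0.1107]
orientation: [0.514, 0.485, 0.515, -0.485]
wrist_force: [0.2, -0.3, 0.0]
finger_gap: 0.0515
```

>>> drive_tool(plan=[[[0,0,-2.5,-3.4,0,0,0.6],[0,0.2,-2.5,-3.4,0,0,0.6],[0,0.3,-2.5,-3.4,0,0,0.6],[0,0.4,-2.4,-3.4,0,0,0.6],[0,0.6,-2.4,-3.4,0,0,0.6]]])

```text
clock: 6.13
tcp_pos: [0.4521, 0.1607, 0.1106]
orientation: [0.581, 0.403, 0.581, -0.404]
wrist_force: [0.3, -0.7, 0.1]
finger_gap: 0.0511
```

```bash
python3 g.py 448.2 281.7 60 37.3 5 a
```

```text
t 6.13 tcp [0.4521 0.1607 0.1106] x [-0.001 -0.    -1.   ] y [ 0.937  0.349 -0.001] j [ 0.17  0.21 -0.4   0.96 -0.    1.39] gap 0.0511 F [ 0.3 -0.7  0.1]
yaw 20.4 turn 16.9 dist cm 13.1 tilt [-0.0011 -0.0003]
[1.01, 0.77, -2.29, np.float64(-3.4)]
[1.01, 0.91, -2.25, np.float64(-3.4)]
[1.01, 1.04, -2.19, np.float64(-3.4)]
[1.01, 1.16, -2.12, np.float64(-3.4)]
[1.01, 1.29, -2.05, np.float64(-3.4)]
```

>>> drive_tool(plan=[[[1,0.8,-2.3,-3.4,0,0,0.6],[1,0.9,-2.3,-3.4,0,0,0.6],[1,1.0,-2.2,-3.4,0,0,0.6],[1,1.2,-2.1,-3.4,0,0,0.6],[1,1.3,-2.0,-3.4,0,0,0.6]]])

```text
clock: 6.55
tcp_pos: [0.4489, 0.2818, 0.0601]
orientation: [0.634, 0.313, 0.634, -0.313]
wrist_force: [0.0, 0.4, -0.3]
finger_gap: 0.0513
```

```bash
python3 g.py 448.2 281.7 4 37.3 5 a
python3 - <<'E'
from h import *
for n in ("scene","top"):
    cv2.imwrite(f"pics/{n}3.png",env.read_camera(n)[:,:,::-1])
a=cv2.imread("pics/scene3.png")[120:220,210:330];b=cv2.imread("pics/top3.png")[200:300,290:410]
cv2.imwrite("pics/f3.png",np.hstack([cv2.resize(a,None,fx=3,fy=3),cv2.resize(b,None,fx=3,fy=3)]))
E
```

```text
t 6.55 tcp [0.4489 0.2818 0.0601] x [-0.001 -0.    -1.   ] y [ 0.794  0.608 -0.001] j [ 0.41  0.34 -0.35  0.87 -0.    1.33] gap 0.0513 F [ 0.   0.4 -0.3]
yaw 37.5 turn -0.2 dist cm 5.6 tilt [-0.0009 -0.0005]
[1.12, -0.01, -0.01, np.float64(0.0)]
[1.12, -0.01, -0.01, np.float64(0.0)]
[1.12, -0.01, -0.01, np.float64(0.0)]
[1.12, -0.01, -0.01, np.float64(0.0)]
[1.12, -0.01, -0.01, np.float64(0.0)]
```

View pics/f3.png

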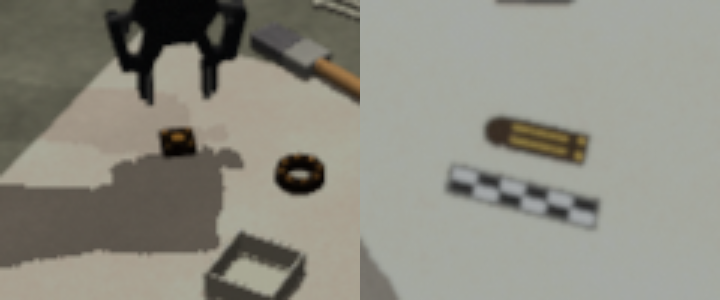

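The strap-end lies parallel beyond the scale with a gap. The gripper is centred over the mount.

>>> drive_tool(plan=[[[1.4,0,0,0,0,0,0.6],[1.4,0,0,0,0,0,0.6],[1.4,0,0,0,0,0,0.6],[1.0,0,0,0,0,0,0.6],[0.4,0,0,0,0,0,0.6]]])

```text
clock: 7.07
tcp_pos: [0.4484, 0.2797, 0.0036]
orientation: [0.633, 0.313, 0.634, -0.315]
wrist_force: [-0.3, -1.2, 0.0]
finger_gap: 0.0511
```

>>> drive_tool(plan=[[[0,0,0,0,0,0,0.2],[0,0,0,0,0,0,0.2],[0,0,0,0,0,0,0.2],[0,0,0,0,0,0,0.2],[0,0,0,0,0,0,0.2]]])

```text
clock: 7.48
tcp_pos: [0.4501, 0.2809, 0.0059]
orientation: [0.634, 0.314, 0.633, -0.314]
wrist_force: [0.1, 0.2, -1.1]
finger_gap: 0.0323
```

>>> drive_tool(plan=[[[-0.5,0,0,0,0,0,0.2],[-1.5,0,0,0,0,0,0.2],[-2,0,0,0,0,0,0.2],[-2,0,0,0,0,0,0.2],[-1,0,0,0,0,0,0.2]]])

```text
clock: 7.9
tcp_pos: [0.4508, 0.2814, 0.078]
orientation: [0.634, 0.315, 0.633, -0.313]
wrist_force: [0.7, 1.4, -0.7]
finger_gap: 0.0326
```

```bash
python3 g.py 604.5 -94 100 0 15 a
```

```text
t 7.9 tcp [0.4508 0.2814 0.078 ] x [ 0.003  0.001 -1.   ] y [0.796 0.606 0.003] j [ 0.41  0.33 -0.33  0.91 -0.    1.33] gap 0.0326 F [ 0.7  1.4 -0.7]
yaw 37.3 turn -37.3 dist cm 40.6 tilt [0.0031 0.0013]
[-0.15, -0.7, 2.61, np.float64(2.5)]
[-0.15, -0.59, 2.64, np.float64(2.5)]
[-0.15, -0.47, 2.66, np.float64(2.5)]
[-0.15, -0.36, 2.68, np.float64(2.5)]
[-0.15, -0.24, 2.69, np.float64(2.5)]
[-0.15, -0.12, 2.7, np.float64(2.5)]
[-0.15, -0.0, 2.7, np.float64(2.5)]
[-0.15, 0.11, 2.7, np.float64(2.5)]
[-0.15, 0.23, 2.69, np.float64(2.5)]
[-0.15, 0.35, 2.68, np.float64(2.5)]
[-0.15, 0.46, 2.66, np.float64(2.5)]
[-0.15, 0.58, 2.64, np.float64(2.5)]
[-0.15, 0.69, 2.61, np.float64(2.5)]
[-0.15, 0.8, 2.58, np.float64(2.5)]
[-0.15, 0.92, 2.54, np.float64(2.5)]
```

>>> drive_tool(plan=[[[-0.2,-0.7,2.6,2.5,0,0,0.2],[-0.2,-0.6,2.6,2.5,0,0,0.2],[-0.2,-0.5,2.7,2.5,0,0,0.2],[-0.2,-0.4,2.7,2.5,0,0,0.2],[-0.2,-0.2,2.7,2.5,0,0,0.2]]])

```text
clock: 8.32
tcp_pos: [0.5006, 0.1542, 0.0856]
orientation: [0.595, 0.382, 0.595, -0.382]
wrist_force: [-0.4, 0.4, -1.6]
finger_gap: 0.0327
```

>>> drive_tool(plan=[[[-0.2,-0.1,2.7,2.5,0,0,0.2],[-0.2,0,2.7,2.5,0,0,0.2],[-0.2,0.1,2.7,2.5,0,0,0.2],[-0.2,0.2,2.7,2.5,0,0,0.2],[-0.2,0.3,2.7,2.5,0,0,0.2]]])

```text
clock: 8.73
tcp_pos: [0.5512, 0.0285, 0.0955]
orientation: [0.55, 0.444, 0.55, -0.444]
wrist_force: [0.3, -0.1, -1.1]
finger_gap: 0.0326
```

```bash
python3 g.py 604.5 -94 80 0 5 a
```

```text
t 8.73 tcp [0.5512 0.0285 0.0955] x [ 0. -0. -1.] y [0.978 0.211 0.   ] j [-0.09  0.35 -0.25  0.97 -0.    1.26] gap 0.0326 F [ 0.3 -0.1 -1.1]
yaw 12.2 turn -12.2 dist cm 13.4 tilt [ 0.0002 -0.0001]
[0.31, 0.53, 2.62, np.float64(2.4)]
[0.31, 0.64, 2.59, np.float64(2.4)]
[0.31, 0.75, 2.56, np.float64(2.4)]
[0.31, 0.85, 2.53, np.float64(2.4)]
[0.31, 0.96, 2.49, np.float64(2.4)]
```

>>> drive_tool(plan=[[[0.3,0.5,2.6,2.4,0,0,0.2],[0.3,0.6,2.6,2.4,0,0,0.2],[0.3,0.8,2.6,2.4,0,0,0.2],[0.3,0.9,2.5,2.4,0,0,0.2],[0.3,1.0,2.5,2.4,0,0,0.2]]])

```text
clock: 9.15
tcp_pos: [0.6057, -0.0938, 0.0802]
orientation: [0.501, 0.499, 0.501, -0.499]
wrist_force: [0.2, -0.1, -0.8]
finger_gap: 0.0325
```

```bash
python3 g.py 604.5 -94 33 0 5 a
```

```text
t 9.15 tcp [ 0.6057 -0.0938  0.0802] x [ 0. -0. -1.] y [1.    0.003 0.   ] j [-0.28  0.47 -0.11  1.   -0.    1.28] gap 0.0325 F [ 0.2 -0.1 -0.8]
yaw 0.2 turn -0.2 dist cm 4.7 tilt [ 0.0001 -0.    ]
[0.94, -0.02, 0.0, np.float64(0.0)]
[0.94, -0.02, 0.0, np.float64(0.0)]
[0.94, -0.02, 0.0, np.float64(0.0)]
[0.94, -0.02, 0.0, np.float64(0.0)]
[0.94, -0.02, 0.0, np.float64(0.0)]
```

>>> drive_tool(plan=[[[1.2,-0.1,0,0,0,0,0.2],[1.2,0,0,0,0,0,0.2],[1.2,0,0,0,0,0,0.2],[0.8,0,0,0,0,0,0.2],[0.3,0,0,0,0,0,0.2]]])

```text
clock: 9.57
tcp_pos: [0.6033, -0.0923, 0.0317]
orientation: [0.5, 0.498, 0.502, -0.499]
wrist_force: [0.4, 0.2, -1.5]
finger_gap: 0.0325
```

>>> drive_tool(plan=[[[0.1,0,0,0,0,0,0.2],[0.1,0,0,0,0,0,0.2],[0,0,0,0,0,0,0.2],[0,0,0,0,0,0,0.2],[0,0,0,0,0,0,0.2]]])

```text
clock: 9.98
tcp_pos: [0.6048, -0.0926, 0.032]
orientation: [0.502, 0.499, 0.501, -0.499]
wrist_force: [0.0, 0.5, -1.7]
finger_gap: 0.0325
```

>>> drive_tool(plan=[[[0,0,0,0,0,0,0.5],[0,0,0,0,0,0,0.55],[0,0,0,0,0,0,0.55],[-0.5,0,0,0,0,0,0.6],[-1,0,0,0,0,0,0.6]]])

```text
clock: 10.4
tcp_pos: [0.6034, -0.0923, 0.0457]
orientation: [0.5, 0.498, 0.502, -0.499]
wrist_force: [-0.1, -0.9, -0.2]
finger_gap: 0.0511
```

>>> drive_tool(plan=[[[-1.5,0,0,0,0,0,0.7],[-1.5,0,0,0,0,0,0.8],[-1.5,0,0,0,0,0,0.8],[-1,0,0,0,0,0,0.8],[-1,0,0,0,0,0,0.8]]])

```text
clock: 10.82
tcp_pos: [0.6048, -0.0927, 0.1131]
orientation: [0.502, 0.499, 0.501, -0.499]
wrist_force: [0.6, -0.3, 0.3]
finger_gap: 0.0686
```

```bash
python3 g.py 582.3 289.2 110 0 15 a
```

```text
t 10.82 tcp [ 0.6048 -0.0927  0.1131] x [ 0.002 -0.001 -1.   ] y [1.    0.005 0.002] j [-0.28  0.44 -0.06  1.07 -0.    1.28] gap 0.0686 F [ 0.6 -0.3  0.3]
yaw 0.3 turn -0.3 dist cm 38.3 tilt [ 0.0016 -0.0006]
[0.02, -0.14, -2.55, np.float64(0.0)]
[0.02, -0.14, -2.55, np.float64(0.0)]
[0.02, -0.14, -2.55, np.float64(0.0)]
[0.02, -0.14, -2.55, np.float64(0.0)]
[0.02, -0.14, -2.55, np.float64(0.0)]
[0.02, -0.14, -2.55, np.float64(0.0)]
[0.02, -0.14, -2.55, np.float64(0.0)]
[0.02, -0.14, -2.55, np.float64(0.0)]
[0.02, -0.14, -2.55, np.float64(0.0)]
[0.02, -0.15, -2.55, np.float64(0.0)]
[0.02, -0.15, -2.55, np.float64(0.0)]
[0.02, -0.15, -2.55, np.float64(0.0)]
[0.02, -0.15, -2.55, np.float64(0.0)]
[0.02, -0.15, -2.55, np.float64(0.0)]
[0.02, -0.15, -2.55, np.float64(0.0)]
```

>>> drive_tool(plan=[[[0,-0.1,-2.6,0,0,0,0.8],[0,-0.2,-2.6,0,0,0,0.8],[0,-0.1,-2.6,0,0,0,0.8],[0,-0.2,-2.6,0,0,0,0.8],[0,-0.1,-2.6,0,0,0,0.8]]])

```text
clock: 11.23
tcp_pos: [0.5963, 0.0385, 0.1116]
orientation: [0.501, 0.499, 0.501, -0.499]
wrist_force: [-0.6, -0.0, -0.2]
finger_gap: 0.0684
```

>>> drive_tool(plan=[[[0,-0.1,-2.6,0,0,0,0.8],[0,-0.2,-2.6,0,0,0,0.8],[0,-0.1,-2.6,0,0,0,0.8],[0,-0.2,-2.6,0,0,0,0.8],[0,-0.1,-2.6,0,0,0,0.8]]])

```text
clock: 11.65
tcp_pos: [0.5886, 0.1686, 0.1116]
orientation: [0.501, 0.499, 0.501, -0.499]
wrist_force: [-0.5, -0.3, 0.5]
finger_gap: 0.0682
```

```bash
python3 g.py 582.3 289.2 60 0 5 a
```

```text
t 11.65 tcp [0.5886 0.1686 0.1116] x [-0. -0. -1.] y [ 1.     0.005 -0.   ] j [ 0.15  0.44 -0.06  1.07 -0.    1.71] gap 0.0682 F [-0.5 -0.3  0.5]
yaw 0.3 turn -0.3 dist cm 13.1 tilt [-0.0002 -0.0002]
[1.03, -0.11, -2.41, np.float64(0.1)]
[1.03, -0.12, -2.41, np.float64(0.1)]
[1.03, -0.12, -2.41, np.float64(0.1)]
[1.03, -0.12, -2.41, np.float64(0.1)]
[1.03, -0.12, -2.41, np.float64(0.1)]
```

>>> drive_tool(plan=[[[1.0,-0.1,-2.4,0,0,0,0.8],[1.0,-0.1,-2.4,0,0,0,0.8],[1.0,-0.1,-2.4,0,0,0,0.8],[1.0,-0.1,-2.4,0,0,0,0.8],[1.0,-0.2,-2.4,0,0,0,0.8]]])

```text
clock: 12.07
tcp_pos: [0.5824, 0.2885, 0.0611]
orientation: [0.501, 0.499, 0.501, -0.499]
wrist_force: [0.3, -0.2, -0.6]
finger_gap: 0.068
```

```bash
python3 g.py 582.3 289.2 2 0 5 a
python3 - <<'E'
from h import *
for n in ("scene","top"):
    cv2.imwrite(f"pics/{n}4.png",env.read_camera(n)[:,:,::-1])
a=cv2.imread("pics/scene4.png")[120:220,240:360];b=cv2.imread("pics/top4.png")[140:240,290:410]
cv2.imwrite("pics/f4.png",np.hstack([cv2.resize(a,None,fx=3,fy=3),cv2.resize(b,None,fx=3,fy=3)]))
E
```

```text
t 12.07 tcp [0.5824 0.2885 0.0611] x [ 0. -0. -1.] y [1.    0.005 0.   ] j [ 0.34  0.55 -0.02  1.   -0.    1.9 ] gap 0.068 F [ 0.3 -0.2 -0.6]
yaw 0.3 turn -0.3 dist cm 5.9 tilt [ 0.0001 -0.0001]
[1.18, -0.0, -0.01, np.float64(0.1)]
[1.18, -0.0, -0.01, np.float64(0.1)]
[1.18, -0.0, -0.01, np.float64(0.1)]
[1.18, -0.0, -0.01, np.float64(0.1)]
[1.18, -0.0, -0.01, np.float64(0.1)]
```

View pics/f4.png

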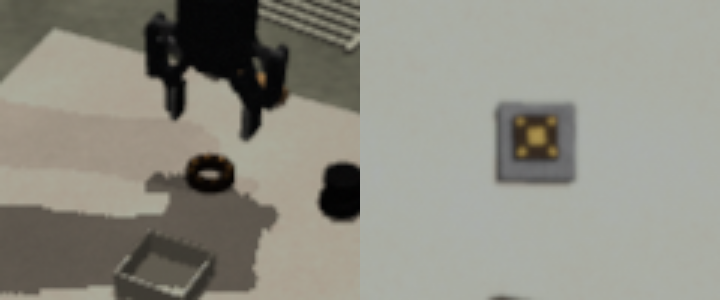

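The mount sits centred on the block. Now the ring grasp.

>>> drive_tool(plan=[[[1.4,0,0,0,0,0,0.8],[1.4,0,0,0,0,0,0.8],[1.4,0,0,0,0,0,0.8],[1.2,0,0,0,0,0,0.8],[0.5,0,0,0,0,0,0.8]]])

```text
clock: 12.58
tcp_pos: [0.5815, 0.2863, 0.0006]
orientation: [0.501, 0.498, 0.501, -0.5]
wrist_force: [-0.9, -0.1, -0.2]
finger_gap: 0.0682
```

>>> drive_tool(plan=[[[0,0,0,0,0,0,0.4],[0,0,0,0,0,0,0.4],[0,0,0,0,0,0,0.4],[0,0,0,0,0,0,0.4],[0,0,0,0,0,0,0.4]]])

```text
clock: 13.0
tcp_pos: [0.583, 0.2875, 0.003]
orientation: [0.501, 0.499, 0.501, -0.498]
wrist_force: [-0.3, -0.6, -0.3]
finger_gap: 0.0481
```

>>> drive_tool(plan=[[[-0.5,0,0,0,0,0,0.4],[-1.5,0,0,0,0,0,0.4],[-2,0,0,0,0,0,0.4],[-2,0,0,0,0,0,0.4],[-2,0,0,0,0,0,0.4]]])

```text
clock: 13.42
tcp_pos: [0.5823, 0.2874, 0.0835]
orientation: [0.501, 0.499, 0.501, -0.499]
wrist_force: [0.3, 0.8, -1.5]
finger_gap: 0.0477
```

```bash
python3 g.py 606.5 15 80 0 10 a
```

```text
t 13.42 tcp [0.5823 0.2874 0.0835] x [-0. -0. -1.] y [ 1.     0.005 -0.   ] j [ 0.33  0.53  0.01  1.05 -0.    1.9 ] gap 0.0477 F [ 0.3  0.8 -1.5]
yaw 0.3 turn -0.3 dist cm 27.3 tilt [-0.     -0.0001]
[0.04, 0.23, 2.72, np.float64(0.0)]
[0.04, 0.23, 2.72, np.float64(0.0)]
[0.04, 0.23, 2.72, np.float64(0.0)]
[0.04, 0.23, 2.72, np.float64(0.0)]
[0.04, 0.23, 2.72, np.float64(0.0)]
[0.04, 0.23, 2.72, np.float64(0.0)]
[0.04, 0.24, 2.72, np.float64(0.0)]
[0.04, 0.24, 2.72, np.float64(0.0)]
[0.04, 0.24, 2.72, np.float64(0.0)]
[0.04, 0.24, 2.72, np.float64(0.0)]
```

>>> drive_tool(plan=[[[0,0.2,2.7,0,0,0,0.4],[0,0.2,2.7,0,0,0,0.4],[0,0.3,2.7,0,0,0,0.4],[0,0.2,2.7,0,0,0,0.4],[0,0.3,2.7,0,0,0,0.4]]])

```text
clock: 13.83
tcp_pos: [0.5951, 0.1514, 0.083]
orientation: [0.502, 0.499, 0.501, -0.498]
wrist_force: [0.2, 0.6, -2.0]
finger_gap: 0.0476
```

>>> drive_tool(plan=[[[0,0.2,2.7,0,0,0,0.4],[0,0.2,2.7,0,0,0,0.4],[0,0.3,2.7,0,0,0,0.4],[0,0.2,2.7,0,0,0,0.4],[0,0.3,2.7,0,0,0,0.4]]])

```text
clock: 14.25
tcp_pos: [0.6078, 0.0162, 0.083]
orientation: [0.501, 0.499, 0.501, -0.499]
wrist_force: [-0.0, -0.5, -1.9]
finger_gap: 0.0476
```

```bash
python3 g.py 606.5 15 5 0 5 a
```

```text
t 14.25 tcp [0.6078 0.0162 0.083 ] x [ 0.001 -0.    -1.   ] y [1.    0.005 0.001] j [-0.11  0.46 -0.12  1.   -0.    1.46] gap 0.0476 F [-0.  -0.5 -1.9]
yaw 0.3 turn -0.3 dist cm 7.8 tilt [ 0.0006 -0.0001]
[1.56, -0.03, 0.02, np.float64(0.1)]
[1.56, -0.03, 0.02, np.float64(0.1)]
[1.56, -0.03, 0.02, np.float64(0.1)]
[1.56, -0.03, 0.02, np.float64(0.1)]
[1.56, -0.03, 0.02, np.float64(0.1)]
```

>>> drive_tool(plan=[[[2.2,-0.1,0.1,0,0,0,0.4],[2.2,0,0,0,0,0,0.4],[1.8,0,0,0,0,0,0.4],[1.2,0,0,0,0,0,0.4],[0.5,0,0,0,0,0,0.4]]])

```text
clock: 14.67
tcp_pos: [0.6054, 0.0164, 0.0022]
orientation: [0.5, 0.498, 0.502, -0.5]
wrist_force: [-13.9, 0.6, 36.7]
finger_gap: 0.0478
```

>>> drive_tool(plan=[[[0.1,0,0,0,0,0,0.4],[0,0,0,0,0,0,0.4],[0,0,0,0,0,0,0.4],[0,0,0,0,0,0,0.4],[0,0,0,0,0,0,0.4]]])

```text
clock: 15.08
tcp_pos: [0.6073, 0.0165, 0.0028]
orientation: [0.502, 0.499, 0.501, -0.499]
wrist_force: [-0.5, 0.7, -1.1]
finger_gap: 0.0476
```

>>> drive_tool(plan=[[[0,0,0,0,0,0,0.7],[0,0,0,0,0,0,0.75],[0,0,0,0,0,0,0.75],[-0.5,0,0,0,0,0,0.75],[-1,0,0,0,0,0,0.75]]])

```text
clock: 15.5
tcp_pos: [0.6058, 0.0166, 0.0167]
orientation: [0.501, 0.498, 0.502, -0.499]
wrist_force: [-0.1, -0.2, 0.8]
finger_gap: 0.0641
```

>>> drive_tool(plan=[[[-2.5,0,0,0,0,0,0.6],[-2.5,0,0,0,0,0,0.6],[-2.5,0,0,0,0,0,0.6],[-2.5,0,0,0,0,0,0.6],[-1,0,0,0,0,0,0.6]]])

```text
clock: 15.92
tcp_pos: [0.6089, 0.0163, 0.1322]
orientation: [0.503, 0.5, 0.499, -0.497]
wrist_force: [1.1, -0.2, 0.1]
finger_gap: 0.0513
```

```bash
python3 g.py 605 -280.5 120 0 10 a
```

```text
t 15.92 tcp [0.6089 0.0163 0.1322] x [ 0.006 -0.001 -1.   ] y [1.    0.005 0.006] j [-0.1   0.42 -0.05  1.1  -0.    1.46] gap 0.0513 F [ 1.1 -0.2  0.1]
yaw 0.3 turn -0.3 dist cm 29.7 tilt [ 0.0064 -0.0008]
[0.12, -0.05, 2.97, np.float64(0.0)]
[0.12, -0.05, 2.97, np.float64(0.0)]
[0.12, -0.05, 2.97, np.float64(0.0)]
[0.12, -0.05, 2.97, np.float64(0.0)]
[0.12, -0.05, 2.97, np.float64(0.0)]
[0.12, -0.05, 2.97, np.float64(0.0)]
[0.12, -0.05, 2.97, np.float64(0.0)]
[0.12, -0.04, 2.97, np.float64(0.0)]
[0.12, -0.04, 2.97, np.float64(0.0)]
[0.12, -0.04, 2.97, np.float64(0.0)]
```

>>> drive_tool(plan=[[[0.1,0,3,0,0,0,0.6],[0.1,-0.1,3,0,0,0,0.6],[0.1,0,3,0,0,0,0.6],[0.1,-0.1,3,0,0,0,0.6],[0.1,0,3,0,0,0,0.6]]])

```text
clock: 16.33
tcp_pos: [0.6052, -0.1347, 0.1223]
orientation: [0.501, 0.499, 0.501, -0.499]
wrist_force: [0.5, -0.1, -0.0]
finger_gap: 0.0508
```

>>> drive_tool(plan=[[[0.1,-0.1,3,0,0,0,0.5],[0.1,0,3,0,0,0,0.5],[0.1,-0.1,3,0,0,0,0.5],[0.1,0,2.8,0,0,0,0.5],[0.1,-0.1,2.8,0,0,0,0.5]]])

```text
clock: 16.75
tcp_pos: [0.603, -0.281, 0.1171]
orientation: [0.501, 0.499, 0.501, -0.499]
wrist_force: [0.7, 0.3, -0.1]
finger_gap: 0.0426
```

```bash
python3 g.py 605 -280.6 60 0 5 a
python3 - <<'E'
from h import *
for n in ("scene","top"):
    cv2.imwrite(f"pics/{n}5.png",env.read_camera(n)[:,:,::-1])
a=cv2.imread("pics/scene5.png")[250:350,160:280];b=cv2.imread("pics/top5.png")[140:240,240:360]
cv2.imwrite("pics/f5.png",np.hstack([cv2.resize(a,None,fx=3,fy=3),cv2.resize(b,None,fx=3,fy=3)]))
E
```

```text
t 16.75 tcp [ 0.603  -0.281   0.1171] x [-0.  0. -1.] y [ 1.     0.005 -0.   ] j [-0.56  0.54  0.11  1.14  0.    1.01] gap 0.0426 F [ 0.7  0.3 -0.1]
yaw 0.3 turn -0.3 dist cm 5.7 tilt [-0.0001  0.0001]
[1.14, 0.04, -0.01, np.float64(0.1)]
[1.14, 0.04, -0.01, np.float64(0.1)]
[1.14, 0.04, -0.01, np.float64(0.1)]
[1.14, 0.04, -0.01, np.float64(0.1)]
[1.14, 0.04, -0.01, np.float64(0.1)]
```

View pics/f5.png

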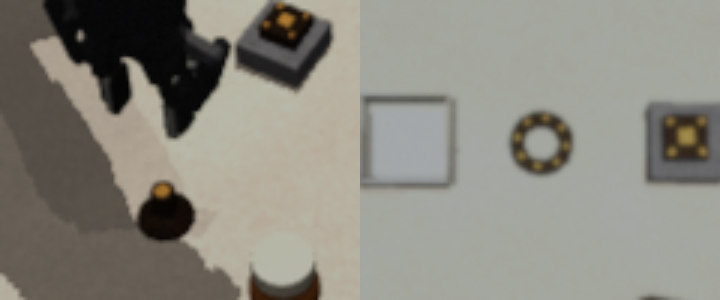

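The ring lies flat midway between tray and block at about (300,187). I'll measure it, then go down on the boss.

>>> drive_tool(plan=[[[1.6,0.1,0,0,0,0,0.5],[1.6,0.1,0,0,0,0,0.5],[1.6,0,0,0,0,0,0.5],[1.6,0,0,0,0,0,0.5],[1.2,0,0,0,0,0,0.5]]])

```text
clock: 17.27
tcp_pos: [0.6046, -0.2783, 0.0398]
orientation: [0.501, 0.499, 0.502, -0.499]
wrist_force: [-0.1, -0.7, 0.2]
finger_gap: 0.043
```

>>> drive_tool(plan=[[[0.7,0,0,0,0,0,0.5],[0.7,0,0,0,0,0,0.5],[0.5,0,0,0,0,0,0.5],[0.3,0,0,0,0,0,0.5],[0,0,0,0,0,0,0.5]]])

```text
clock: 17.68
tcp_pos: [0.6052, -0.2794, 0.019]
orientation: [0.501, 0.499, 0.501, -0.499]
wrist_force: [-0.1, 0.6, 0.6]
finger_gap: 0.0423
```

>>> drive_tool(plan=[[[0,0,0,0,0,0,0.05],[0,0,0,0,0,0,0.05],[0,0,0,0,0,0,0.05],[0,0,0,0,0,0,0.05],[0,0,0,0,0,0,0.05]]])

```text
clock: 18.1
tcp_pos: [0.6058, -0.2799, 0.0202]
orientation: [0.502, 0.499, 0.501, -0.499]
wrist_force: [-0.3, 0.3, 3.3]
finger_gap: 0.0171
```

```bash
sed -i 's/"pics\/top0.png"/__import__("sys").argv[1]/' m.py; python3 - <<'E'
import re
s=open('m.py').read().split("for n,c,r,h,z")[0]
open('mm.py','w').write(s)
E
cat >> mm.py <<'E'
for n,c,r,h,z in [("ring",300,187,20,.007)]:
    w,cc,s,a=rect(mask(c,r,h,f),z); print(n,np.round(cc,1),np.round(s,1))
w,cc,s,a=rect(mask(338,245,24,lambda p:p.min(2)<110),.006);print("strap?",cc,s,a)
E
python3 mm.py pics/top5.png; python3 -c "
from h import *
st()"
```

```text
ring [607.9  19.6] [51.2 53.1]
strap? (450.00201416015625, -84.03866577148438) (71.08700561523438, 69.70252990722656) 88.64004516601562
t 18.1 tcp [ 0.6058 -0.2799  0.0202] x [ 0.001 -0.001 -1.   ] y [1.    0.005 0.001] j [-0.55  0.61 -0.02  0.94 -0.    1.01] gap 0.0171 F [-0.3  0.3  3.3]
```

>>> drive_tool(plan=[[[-0.5,0,0,0,0,0,0.05],[-1.5,0,0,0,0,0,0.05],[-2,0,0,0,0,0,0.05],[-2,0,0,0,0,0,0.05],[-2,0,0,0,0,0,0.05]]])

```text
clock: 18.52
tcp_pos: [0.6047, -0.2792, 0.0997]
orientation: [0.501, 0.499, 0.502, -0.499]
wrist_force: [-0.2, -0.0, -0.6]
finger_gap: 0.0171
```

```bash
python3 g.py 607 19.5 120 0 12 a
python3 - <<'E'
from h import *
cv2.imwrite(f"pics/scene6.png",env.read_camera("scene")[:,:,::-1])
a=cv2.imread("pics/scene6.png")[200:360,130:310]
cv2.imwrite("pics/f6.png",cv2.resize(a,None,fx=3,fy=3))
E
```

```text
t 18.52 tcp [ 0.6047 -0.2792  0.0997] x [-0.001  0.001 -1.   ] y [ 1.     0.005 -0.001] j [-0.55  0.55  0.08  1.11 -0.    1.01] gap 0.0171 F [-0.2 -0.  -0.6]
yaw 0.3 turn -0.3 dist cm 29.9 tilt [-0.0013  0.0007]
[-0.17, 0.03, -2.49, np.float64(0.0)]
[-0.17, 0.03, -2.49, np.float64(0.0)]
[-0.17, 0.03, -2.49, np.float64(0.0)]
[-0.17, 0.03, -2.49, np.float64(0.0)]
[-0.17, 0.03, -2.49, np.float64(0.0)]
[-0.17, 0.03, -2.49, np.float64(0.0)]
[-0.17, 0.03, -2.49, np.float64(0.0)]
[-0.17, 0.02, -2.49, np.float64(0.0)]
[-0.17, 0.02, -2.49, np.float64(0.0)]
[-0.17, 0.02, -2.49, np.float64(0.0)]
[-0.17, 0.02, -2.49, np.float64(0.0)]
[-0.17, 0.02, -2.49, np.float64(0.0)]
```

View pics/f6.png

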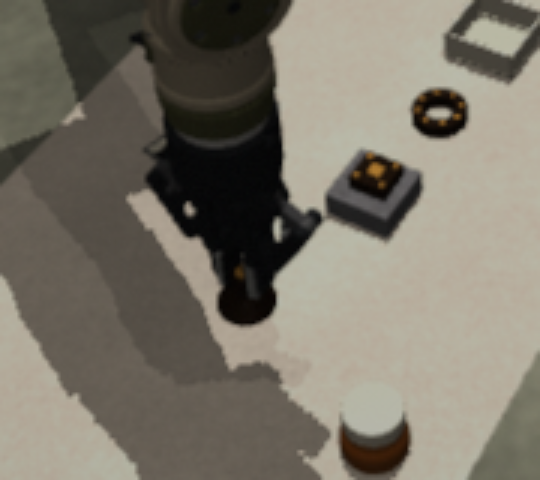

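The boss hangs upright in the grip.

>>> drive_tool(plan=[[[-0.2,0,-2.5,0,0,0,0.05],[-0.2,0,-2.5,0,0,0,0.05],[-0.2,0,-2.5,0,0,0,0.05],[-0.2,0,-2.5,0,0,0,0.05],[-0.2,0.1,-2.5,0,0,0,0.05]]])

```text
clock: 18.98
tcp_pos: [0.605, -0.1534, 0.1089]
orientation: [0.501, 0.499, 0.501, -0.499]
wrist_force: [0.1, -0.7, -0.2]
finger_gap: 0.0165
```

>>> drive_tool(plan=[[[0,0,-2.5,0,0,0,0.05],[0,0,-2.5,0,0,0,0.05],[0,0,-2.5,0,0,0,0.05],[0,0,-2.5,0,0,0,0.05],[0,0.1,-2.5,0,0,0,0.05]]])

```text
clock: 19.4
tcp_pos: [0.6053, -0.0283, 0.1088]
orientation: [0.501, 0.499, 0.501, -0.499]
wrist_force: [-0.3, -0.0, -0.3]
finger_gap: 0.0173
```

```bash
python3 g.py 607 19.5 60 0 5 a
```

```text
t 19.4 tcp [ 0.6053 -0.0283  0.1088] x [-0.001  0.    -1.   ] y [ 1.     0.005 -0.001] j [-0.18  0.43 -0.08  1.05 -0.    1.39] gap 0.0173 F [-0.3 -0.  -0.3]
yaw 0.3 turn -0.3 dist cm 6.8 tilt [-0.0009  0.    ]
[0.98, 0.04, -0.96, np.float64(0.1)]
[0.98, 0.04, -0.96, np.float64(0.1)]
[0.98, 0.04, -0.96, np.float64(0.1)]
[0.98, 0.04, -0.96, np.float64(0.1)]
[0.98, 0.03, -0.96, np.float64(0.1)]
```

>>> drive_tool(plan=[[[0.6,0.1,-1.5,0,0,0,0.05],[0.9,0,-1.5,0,0,0,0.05],[1.0,0.1,-1.0,0,0,0,0.05],[1.2,0,-0.6,0,0,0,0.05],[1.2,0,-0.2,0,0,0,0.05]]])

```text
clock: 19.82
tcp_pos: [0.6074, 0.0193, 0.0585]
orientation: [0.501, 0.498, 0.502, -0.499]
wrist_force: [-0.3, -0.2, -0.7]
finger_gap: 0.017
```

```bash
python3 g.py 607 19.5 38 0 5 a
python3 - <<'E'
from h import *
for n in ("scene","top"):
    cv2.imwrite(f"pics/{n}7.png",env.read_camera(n)[:,:,::-1])
a=cv2.imread("pics/scene7.png")[180:280,220:340];b=cv2.imread("pics/top7.png")[140:240,240:360]
cv2.imwrite("pics/f7.png",np.hstack([cv2.resize(a,None,fx=3,fy=3),cv2.resize(b,None,fx=3,fy=3)]))
E
```

```text
t 19.82 tcp [0.6074 0.0193 0.0585] x [-0.001 -0.    -1.   ] y [ 1.     0.006 -0.001] j [-0.1   0.48 -0.15  0.95 -0.    1.47] gap 0.017 F [-0.3 -0.2 -0.7]
yaw 0.3 turn -0.3 dist cm 2.0 tilt [-0.0011 -0.0001]
[0.41, -0.01, -0.0, np.float64(0.1)]
[0.41, -0.01, -0.0, np.float64(0.1)]
[0.41, -0.01, -0.0, np.float64(0.1)]
[0.41, -0.01, -0.0, np.float64(0.1)]
[0.41, -0.01, -0.0, np.float64(0.1)]
```

View pics/f7.png

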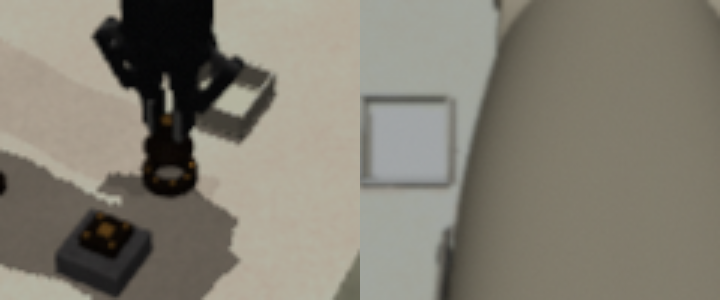

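>>> drive_tool(plan=[[[0.8,0,0,0,0,0,0.05],[0.6,0,0,0,0,0,0.05],[0.5,0,0,0,0,0,0.05],[0.3,0,0,0,0,0,0.05],[0,0,0,0,0,0,0.05]]])

```text
clock: 20.33
tcp_pos: [0.6074, 0.0181, 0.0375]
orientation: [0.501, 0.499, 0.501, -0.499]
wrist_force: [0.3, -1.1, -1.1]
finger_gap: 0.017
```

>>> drive_tool(plan=[[[0.1,0,0,0,0,0,0.05],[0.1,0,0,0,0,0,0.05],[0,0,0,0,0,0,0.05],[0,0,0,0,0,0,0.05],[0,0,0,0,0,0,0.05]]])

```text
clock: 20.75
tcp_pos: [0.608, 0.0185, 0.0365]
orientation: [0.501, 0.499, 0.501, -0.499]
wrist_force: [0.3, -0.7, -0.9]
finger_gap: 0.017
```

>>> drive_tool(plan=[[[0.1,0,0,0,0,0,0.05],[0,0,0,0,0,0,0.05],[0.1,0,0,0,0,0,0.05],[0,0,0,0,0,0,0.05],[0,0,0,0,0,0,0.05]]])

```text
clock: 21.17
tcp_pos: [0.6078, 0.0185, 0.0342]
orientation: [0.501, 0.499, 0.501, -0.499]
wrist_force: [0.1, -0.1, -0.8]
finger_gap: 0.017
```

```bash
python3 - <<'E'
from h import *
st()
cv2.imwrite(f"pics/scene8.png",env.read_camera("scene")[:,:,::-1])
a=cv2.imread("pics/scene8.png")[200:260,240:320]
cv2.imwrite("pics/f8.png",cv2.resize(a,None,fx=8,fy=8,interpolation=2))
E
```

```text
t 21.17 tcp [0.6078 0.0185 0.0342] x [-0. -0. -1.] y [ 1.     0.005 -0.   ] j [-0.1   0.5  -0.18  0.89 -0.    1.46] gap 0.017 F [ 0.1 -0.1 -0.8]
```

View pics/f8.png

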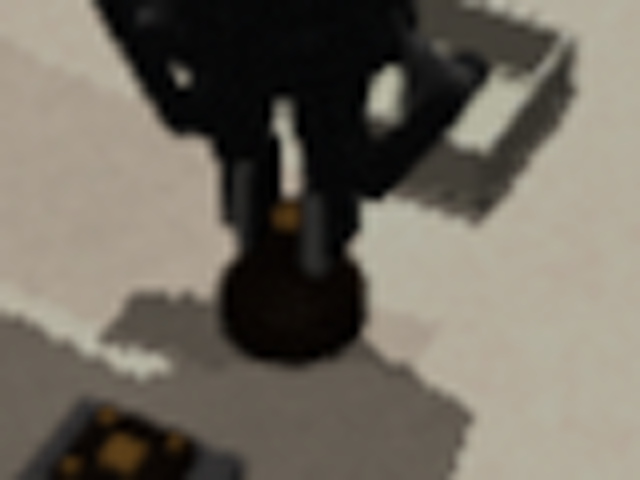

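Boss almost on the ring, not yet loaded; another 1–2 mm.

>>> drive_tool(plan=[[[0.1,0,0,0,0,0,0.05],[0,0,0,0,0,0,0.05],[0,0,0,0,0,0,0.05],[0,0,0,0,0,0,0.05],[0,0,0,0,0,0,0.05]]])

```text
clock: 21.63
tcp_pos: [0.6078, 0.0185, 0.0342]
orientation: [0.501, 0.499, 0.501, -0.499]
wrist_force: [-1.3, 0.4, 5.2]
finger_gap: 0.0167
```

>>> drive_tool(plan=[[[0,0,0,0,0,0,0.4],[0,0,0,0,0,0,0.45],[0,0,0,0,0,0,0.45],[0,0,0,0,0,0,0.45],[0,0,0,0,0,0,0.45]]])

```text
clock: 22.05
tcp_pos: [0.6078, 0.0185, 0.0331]
orientation: [0.501, 0.499, 0.501, -0.499]
wrist_force: [-0.3, 0.1, -0.1]
finger_gap: 0.0389
```

>>> drive_tool(plan=[[[-1,0,0,0,0,0,0.5],[-2.5,0,0,0,0,0,0.5],[-2.5,0,0,0,0,0,0.5],[-2.5,0,0,0,0,0,0.5],[-2.5,0,0,0,0,0,0.5]]])

```text
clock: 22.47
tcp_pos: [0.6077, 0.0185, 0.1451]
orientation: [0.501, 0.499, 0.501, -0.499]
wrist_force: [0.1, -0.0, -0.5]
finger_gap: 0.0425
```

```bash
python3 g.py 400 250 200 0 10 a
```

```text
t 22.47 tcp [0.6077 0.0185 0.1451] x [ 0. -0. -1.] y [1.    0.005 0.   ] j [-0.1   0.41 -0.02  1.13 -0.    1.46] gap 0.0425 F [ 0.1 -0.  -0.5]
yaw 0.3 turn -0.3 dist cm 31.6 tilt [ 0.0002 -0.0001]
[-0.55, -2.07, -2.33, np.float64(0.0)]
[-0.55, -2.07, -2.32, np.float64(0.0)]
[-0.55, -2.07, -2.32, np.float64(0.0)]
[-0.55, -2.07, -2.32, np.float64(0.0)]
[-0.55, -2.07, -2.32, np.float64(0.0)]
[-0.55, -2.07, -2.32, np.float64(0.0)]
[-0.55, -2.07, -2.32, np.float64(0.0)]
[-0.55, -2.07, -2.32, np.float64(0.0)]
[-0.55, -2.07, -2.32, np.float64(0.0)]
[-0.55, -2.08, -2.32, np.float64(0.0)]
```

Clear the arm out of the view.

>>> drive_tool(plan=[[[-0.8,-2,-2.3,0,0,0,0.5],[-0.6,-2,-2.3,0,0,0,0.5],[-0.6,-2,-2.3,0,0,0,0.5],[-0.6,-2,-2.3,0,0,0,0.5],[-0.6,-2,-2.3,0,0,0,0.5]]])

```text
clock: 22.88
tcp_pos: [0.5063, 0.1338, 0.1764]
orientation: [0.501, 0.499, 0.501, -0.499]
wrist_force: [-0.2, -0.0, 0.4]
finger_gap: 0.0424
```

>>> drive_tool(plan=[[[-0.6,-2,-2.3,0,0,0,0.5],[-0.6,-2,-2.3,0,0,0,0.5],[-0.6,-2,-2.3,0,0,0,0.5],[-0.6,-2,-2.3,0,0,0,0.5],[-0.6,-1.5,-2.3,0,0,0,0.5]]])

```text
clock: 23.3
tcp_pos: [0.4099, 0.2484, 0.2065]
orientation: [0.501, 0.499, 0.501, -0.499]
wrist_force: [1.1, 1.1, 0.4]
finger_gap: 0.0426
```

```bash
python3 - <<'E'
from h import *
st()
for n in ("scene","top"):
    cv2.imwrite(f"pics/{n}9.png",env.read_camera(n)[:,:,::-1])
a=cv2.imread("pics/scene9.png")[150:350,120:390];b=cv2.imread("pics/top9.png")[120:290,220:450]
cv2.imwrite("pics/f9a.png",cv2.resize(a,None,fx=2.9,fy=2.9,interpolation=2));cv2.imwrite("pics/f9b.png",cv2.resize(b,None,fx=3.4,fy=3.4,interpolation=2))
E
python3 mm.py pics/top9.png
```

```text
t 23.3 tcp [0.4099 0.2484 0.2065] x [ 0.  0. -1.] y [1.    0.005 0.   ] j [ 0.38  0.14 -0.24  1.19 -0.    1.94] gap 0.0426 F [1.1 1.1 0.4]
ring [607.7  19.6] [51.1 52.7]
strap? (467.9134216308594, -85.49909210205078) (74.79428100585938, 25.359249114990234) 76.08271026611328
```

View pics/f9a.png

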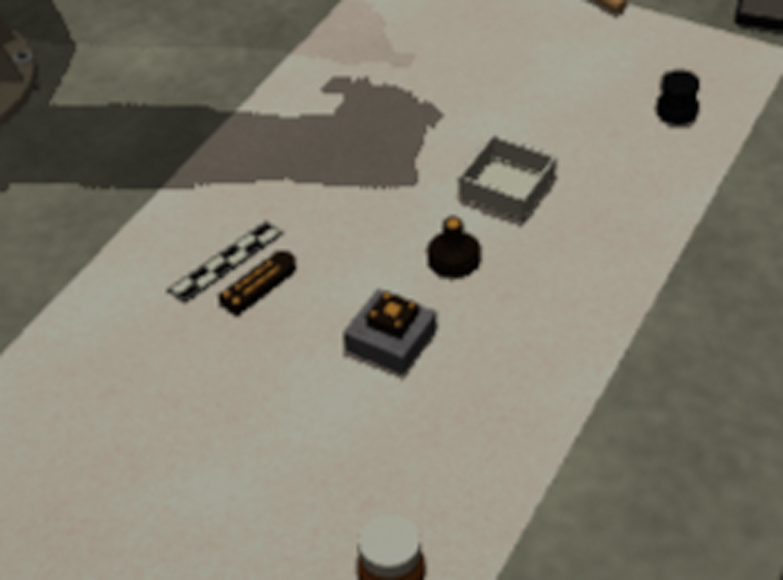

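View pics/f9b.png

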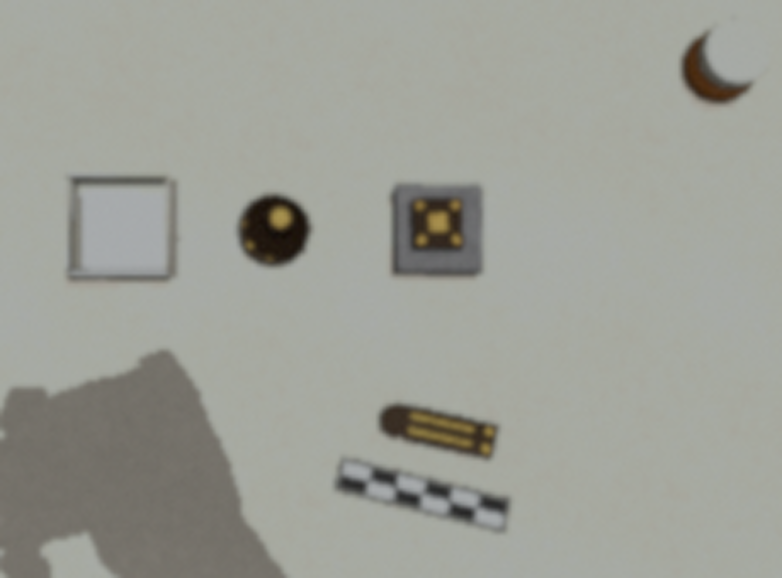

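```bash
python3 - <<'E'
from h import *
print("knob",px2w("top",[302.3,183.5],.048),"mount",px2w("top",[348.5,184.9],.037))
print("pred knob px scene", w2px("scene",[[.6077,.0185,.048],[.6077,.0185,.034]]), "seen",(453/2.9+120,222/2.9+150))
E
```

```text
knob [[0.60864935 0.0168517  0.048     ]] mount [[ 0.60552529 -0.09021538  0.037     ]]
pred knob px scene [[275.49218462 226.23750416]
 [275.54919176 230.10389182]] seen (276.2068965517242, 226.55172413793105)
```

```bash
python3 - <<'E'
from h import *
a=cv2.imread("pics/top0.png").astype(int);b=cv2.imread("pics/top9.png").astype(int)
d=abs(a-b).max(2)
for n,c,r in(("jar",431,139),("loupe",177,145),("brush",105,230)): print(n,d[r-18:r+18,c-12:c+12].max(), d[r-18:r+18,c-12:c+12].mean().round(1))
print(env.hand_in())
E
```

```text
jar 14 10.8
loupe 14 9.1
brush 134 61.3
the job is handed in; nothing more can be done
None
```

```bash
python3 -c "
import cv2
a=cv2.imread('pics/top0.png')[150:290,60:260];b=cv2.imread('pics/top9.png')[150:290,60:260]
cv2.imwrite('pics/z.png',cv2.resize(cv2.hconcat([a,b]),None,fx=2,fy=2))"
```

```text
(no output)
```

View pics/z.png

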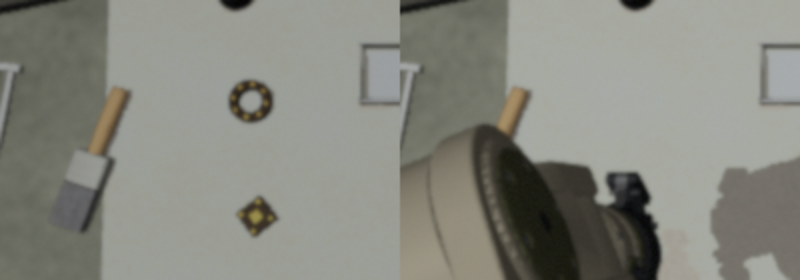

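All four finds are in place and right side up, and I handed the job in with the robot clear of everything. The clock stood at about 23 s. `hand_in` gives no verdict, so the results below come from my last camera pictures.

| Item | Last measured position | Limit |
|---|---|---|
| Ring | flat, about 113 mm from the block centre and 104 mm from the tray centre, within 2 mm of their line | 123 mm, 15 mm |
| Boss | upright on the ring, axes about 3 mm apart, knob top at the expected height in both cameras | 10 mm |
| Mount | flat on the block, about 4 mm off centre | 12 mm |
| Strap-end | beyond the scale, centre lines 45 mm apart (gap about 21 mm), 3.5 mm off centre lengthwise, within 1° of parallel | 30–60 mm, 13 mm, 0.17 rad |

- **Ring contact:** setting the ring down was harder than intended, with a brief contact of about 37 N vertically at the wrist. That is below the 120 N wrist limit, and the ring stayed flat.
- **Jar and loupe:** the before-and-after picture comparison shows neither moved.
- **Brush:** the same comparison flagged a change at the brush, and I only looked into it after handing in. The parked arm hides most of the brush from the top camera. The visible handle end is where it was at the start, and the gripper was never taken near the brush.

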